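# Put new medicine cartons away under a sliding tray

### The job

Put the two loose medicine cartons away in the white organiser box: each goes in the compartment that already holds a carton of its own colour (yellow with yellow, blue with blue), lying flat on the compartment's floor beside that carton, not on top of it. The grey upper tray slides left and right and hides one compartment at a time, so move it by its handle as you need; leave it pushed fully home to one end or the other, leave the cartons that are already in the box in their compartments, and do not disturb the other things on the table.

Things in the scene. Friction and masses are not known exactly. Their poses are not given: they have to be found in the camera images.
- chest: white organiser box, no lid, fixed; outside 202 (x) x 264 (y) x 80 mm high, walls 6 mm, floor 5 mm. Origin under its centre at table height, z up, x away from the robot, y to the left at yaw 0. A 4 mm divider, 43 mm high over the table, makes two compartments, each 190 (x) x 124 (y) mm inside; ledges 6 mm wide on front and back wall at z = 44 to 48 mm carry the tray.
- well_left (a point): point on the floor (5 mm above the table) of the left (+y) compartment, at x = -30, y = +64 mm in the box's frame: the middle of the free space. The carton already there lies along the back wall, long side along the box's y, centre at about x = +58 mm, so the floor is free from x = -95 to about +29 mm.
- well_right (a point): the same point in the right (-y) compartment, at x = -30, y = -64 mm in the box's frame, 5 mm above the table; its first carton lies along the back wall in the same way
- tray_top (a joint): place of the grey upper tray along the box's y, 0 to 0.128 m: 0 covers the right (-y) compartment and leaves the left one open, 0.128 the reverse; it starts anywhere between. About 1 to 2 N moves it and it stays where it is left. Tray 184 (x) x 122 (y) mm, underside 48 mm and rim 78 mm above the table, centred at y = value - 64 mm; a thermometer and tablet strip are fixed in it.
- tray_grip (a point): centre of the tray's handle bar, which moves with the tray: grey bar in the tray's middle, 84 mm long along the box's x, 16 mm thick along its y, 14 mm high, top 112 mm above the table (this point 105 mm). Pinch it across the 16 mm from above and slide it along the box's y.
- kept_blue: blue-and-white medicine carton already in the box, which marks the compartment for blue cartons; 52 x 105 x 34 mm (own x, y, z); origin at the centre of its 52 x 105 mm underside, z up, long side along its y
- kept_yellow: yellow-and-white medicine carton already in the box, which marks the compartment for yellow cartons; 52 x 105 x 34 mm (own x, y, z); origin at the centre of its 52 x 105 mm underside, z up, long side along its y
- new_blue: loose blue-and-white medicine carton on the table, to be put away, about 45 g; 52 x 105 x 34 mm (own x, y, z); origin at the centre of its 52 x 105 mm underside, z up, long side along its y
- new_yellow: loose yellow-and-white medicine carton on the table, to be put away, about 45 g; 52 x 105 x 34 mm (own x, y, z); origin at the centre of its 52 x 105 mm underside, z up, long side along its y
- water_glass: clear glass tumbler, bystander, 64 mm across, 84 mm high; origin at the centre of its foot
- case_glasses: dark blue spectacle case, bystander, 64 x 158 x 33 mm; origin at the centre of its underside
- hankies: white tissue packet with a red strip, bystander, 52 x 105 x 22 mm; origin at the centre of its underside
- notes: green note pad, bystander, 74 x 74 x 12 mm; origin at the centre of its underside

How it is judged:
At the end, for the whole second after the job is handed in: Each loose carton lies flat on the floor of the compartment that holds its colour's first carton, all four cartons within 7 mm of the floor, tilted under 0.12 rad, at rest, and the first two still in their own compartments; the tray is within 10 mm of either end of its travel (((y of kept_blue in the frame of chest between 0.02 and 0.11 m and x of kept_blue in the frame of chest between -0.095 and 0.095 m and z of each of kept_blue, new_blue, kept_yellow, new_yellow in the frame of chest below 0.012 m and angle between each of kept_blue, new_blue, kept_yellow, new_yellow's own z axis and vertical below 0.12 rad and y of new_blue in the frame of chest between 0.02 and 0.11 m and x of new_blue in the frame of chest between -0.095 and 0.095 m and y of kept_yellow in the frame of chest between -0.11 and -0.02 m and x of kept_yellow in the frame of chest between -0.095 and 0.095 m and y of new_yellow in the frame of chest between -0.11 and -0.02 m and x of new_yellow in the frame of chest between -0.095 and 0.095 m) or (y of kept_blue in the frame of chest between -0.11 and -0.02 m and x of kept_blue in the frame of chest between -0.095 and 0.095 m and z of each of kept_blue, new_blue, kept_yellow, new_yellow in the frame of chest below 0.012 m and angle between each of kept_blue, new_blue, kept_yellow, new_yellow's own z axis and vertical below 0.12 rad and y of new_blue in the frame of chest between -0.11 and -0.02 m and x of new_blue in the frame of chest between -0.095 and 0.095 m and y of kept_yellow in the frame of chest between 0.02 and 0.11 m and x of kept_yellow in the frame of chest between -0.095 and 0.095 m and y of new_yellow in the frame of chest between 0.02 and 0.11 m and x of new_yellow in the frame of chest between -0.095 and 0.095 m)) and (value of joint tray_top below 0.01 m or value of joint tray_top above 0.118 m) and linear speed of each of kept_blue, new_blue, kept_yellow, new_yellow below 0.02 m/s); the robot touches nothing.
It fails at once if the tumbler, spectacle case, tissue packet or note pad is moved by more than 4 cm (distance of any of water_glass, case_glasses, hankies, notes from where it was at the start of the episode above 0.04 m).
It fails at once if the blue carton that was in the box is taken out of its compartment (moved by more than 12.5 cm) (distance of kept_blue from where it was at the start of the episode above 0.125 m).
It fails at once if the yellow carton that was in the box is taken out of its compartment (moved by more than 12.5 cm) (distance of kept_yellow from where it was at the start of the episode above 0.125 m).
It also fails if it takes over 67 s, if anything falls off the work surface, if the arm or the gripper's body presses on something with over 40 N, if the wrist force passes 120 N, or if a joint passes its speed limit or range.

### The arm

A 7-joint arm with a two-finger parallel gripper is mounted at the origin on a cart in front of the work surface, level with it; the furniture and walls round the work are solid. World frame = base frame: x ahead of the robot, y to its left, z up, the work surface at z = 0. Lengths are in m, angles in rad, forces in N, time in s.
With the tool pointing down it reaches from about 0.4 to 0.875 m from the base axis. Payload 4.4 kg.
Tool frame: the origin (TCP) lies on the centre line of the jaws, within the pads' length; the fingertips stand 8 mm ahead of it and the grasp point (between the pads) lies 11 mm behind it; z points along the fingers, y is the line along which they close (so a half turn about z gives the same grasp; the last joint's range is limited). The gripper opens to 85 mm and grips with 20 to 120 N. Pads are 22 mm wide; open, the fingers measure 114 mm over their backs; the gripper's body (76 mm by 85 mm) begins 54 mm behind the grasp point. The pads swing forward as they close: fully open they stand 13 mm farther back than shut.
Start: joints at [1.276, 0.628, 0.038, 1.517, -0.027, 0.996, -0.02], TCP at [0.147, -0.633, 0.239] pointing down, gripper open.
Joint ranges: [-3.06, 3.06], [-0.37, 2.12], [-1.25, 1.32], [0.18, 2.47], [-1.1, 4.24], [0.23, 1.98], [-2.94, 2.94]. Speed limits (rad/s): [2.57, 2.57, 3.14, 3.14, 3.14, 3.14, 3.14].

### API

Orientations are given as a rotation vector (axis times angle).
In Python, from cell import r, cams, order gives the robot as it stands (r), with the cameras (cams) and the job (order).
- The arm moves only by the tool shift_gripper, called after "Call:" as name([rows], argument=value, ...), one row to a line, values as JSON. Schema: {"type":"object","properties":{"ticks":{"type":"array","items":{"type":"array","prefixItems":[{"type":"number"},{"type":"array","items":{"type":"number"},"minItems":3,"maxItems":3},{"type":"number"}],"minItems":3,"maxItems":3},"minItems":1,"maxItems":20},"grip_force":{"type":"number"},"only":{"type":"string"},"quiet":{"type":"boolean"},"lines":{"type":"string"}},"required":["ticks"],"additionalProperties":false}. ticks is a list of rows, 1 to 20 of them, each written [opening, [dx, dy, dz], turn]: the opening from 0.0 (shut) to 1.0 (fully open), then dx, dy, dz in shares of the most that a row can go, 1 being 50 mm, then a turn about the tool's z in a scale on which 1.0 is 2 rad; each row shifts and turns the commanded pose from where the row before left it, along the tool's axes as they then stand; what a row does not reach is not made up. A row lasts 1/10 s, in which the tool goes at most 0.05 m and 0.15 rad, less where a joint would pass 70% of its speed; a pose out of reach is approached as far as the arm can. The fingers move at their own pace and stop on an object; grip_force is the grip in N (left out, the last holds). Time passes only in rows, so rows that do not move let the fingers close. The tool returns the time, the measured TCP pose, the force, the opening and the grip force at its end. only (a regular expression) keeps the lines of the reply that match it, lines (a string "A,B") keeps lines A to B, and quiet returns only ok. Shift and turn numbers lie between -1 and 1, and a call with a number outside is refused. Input that does not fit is refused with a message, and nothing moves.
- r.sense(): the state, without advancing time (a new reading comes with each control period).
- cams.grab_frame(name): name is "side" or "top" or "wrist"; returns a dict with "image" (384x512x3 uint8, blue, green, red), "fx", "fy", "cx", "cy" (pixels), "dist" ([k1, k2, p1, p2, k3] as OpenCV has them; the pictures are not rectified), "R" (3x3) and "t" (3): a world point X has camera coordinates R X + t. Camera axes: x right, y down, z forward; pixel columns grow to the right and rows downward; lengths in m; the calibration is good to about 2 mm. A picture is of the moment at which its call begins. There is no depth.
- order.close_job(): hands the job in; it is judged then, once.
The state is a dict: "clock": time; "joint_pos": joint angles; "qvel": joint speeds; "joint_efforts": joint torques, N m; "ee_pos": TCP position; "orientation": TCP orientation; "wrist_force": force on the tool from outside, world axes, zero at the start; "torque": the same for the moment, N m; "width": opening from 0.0 (shut) to 1.0 (fully open); "gripper_force": force on a finger pad.
Only numpy, scipy, OpenCV 4.12 (cv2) and the standard library are available. Lean on these libraries where they do the work, as an engineer would, in place of code of your own. Each camera call takes 0.05 s, during which the arm holds its last target. There are 200 camera calls.

## Working session

There is one attempt and no reset: what is moved stays moved. The work goes in short steps, Python scripts to look and compute and a tool call to move; the robot and the scene stay as the last step left them, time stands still between calls to the robot, and variables do not carry over. Pictures are saved under pics/ and viewed, at most 10 in all, crops included, and the job is handed in when it is done.

```bash
ls; mkdir -p pics; python3 - <<'E'
from cell import r, cams, order
import cv2,pickle
s=r.sense(); print(s)
for n in("top","side"):
    f=cams.grab_frame(n); pickle.dump(f,open(f"pics/{n}.pkl","wb")); cv2.imwrite(f"pics/{n}0.png",f["image"]); print(n,f["fx"],f["cx"],f["cy"],f["R"],f["t"],f["dist"])
E
```

```text
cell.py
pics
{'clock': 0.0, 'joint_pos': array([ 1.27617868,  0.62928954,  0.03841878,  1.51836214, -0.02698305,
        0.99633461, -0.01996467]), 'qvel': array([-3.78933127e-04, -7.01787957e-04, -3.79352625e-04,  5.72482745e-04,
        1.75685991e-03, -1.14485649e-03, -3.51047422e-05]), 'joint_efforts': array([ 2.48727042e-05, -5.63395214e+01,  1.22663241e+00, -1.93443096e+01,
        1.10309984e-02,  1.06751028e-02,  2.70329150e-05]), 'ee_pos': array([ 0.14733474, -0.63245128,  0.23842722]), 'orientation': array([-3.11919374e+00, -3.58528761e-01,  3.71395100e-04]), 'wrist_force': array([ 0.15859094, -0.27443935, -0.32354477]), 'torque': array([-0.01804638,  0.0096797 , -0.01362623]), 'gripper_force': 0.0, 'width': 0.997800221408066}
top 484.3195835717026 254.387608373313 180.99695553247412 [[-0.02866658 -0.99957662  0.0049812 ]
 [-0.97544641  0.02688525 -0.21858976]
 [ 0.21836329 -0.01112511 -0.97580413]] [0.05521822 0.55015495 1.72586157] [0.05009701 0.         0.         0.         0.        ]
side 457.6309925653565 251.78537210918043 190.40456569833765 [[-0.96181694 -0.27358768  0.00761329]
 [-0.14460898  0.48437272 -0.86282751]
 [ 0.23237131 -0.83098306 -0.50544112]] [0.53798954 0.14013384 1.68222554] [0.00077416 0.         0.         0.         0.        ]
```

View pics/top0.png

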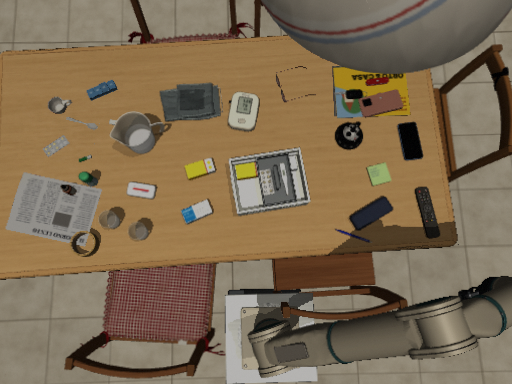

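View pics/side0.png

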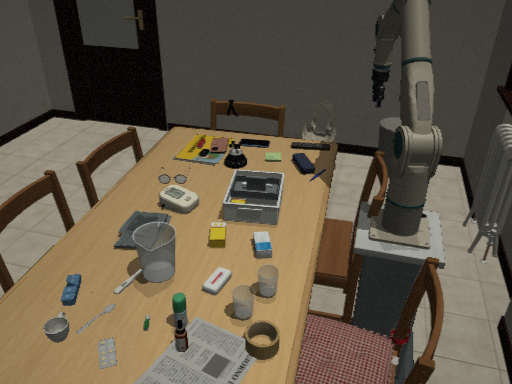

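The top view shows the box around (268,180), with yellow kept in the left compartment. The loose yellow carton is at (200,168) and the loose blue one at (197,211). The tray is right of centre in the box. Next I'll measure with masks and an enlarged crop.

```bash
cat > h.py <<'E'
import numpy as np,cv2
def ray(f,uv):
    K=np.array([[f["fx"],0,f["cx"]],[0,f["fy"],f["cy"]],[0,0,1]])
    p=cv2.undistortPoints(np.array(uv,float).reshape(-1,1,2),K,np.array(f["dist"])).reshape(-1,2)
    d=np.c_[p,np.ones(len(p))]@np.array(f["R"]); return -np.array(f["R"]).T@np.array(f["t"]),d
def onz(f,uv,z):
    c,d=ray(f,uv); return (c+d*((z-c[2])/d[:,2:]))[:,:2]
def masks(im):
    h=cv2.cvtColor(im,cv2.COLOR_BGR2HSV)
    return dict(yellow=cv2.inRange(h,(22,150,120),(34,255,255)),blue=cv2.inRange(h,(95,130,110),(110,255,255)),white=cv2.inRange(h,(0,0,185),(180,45,255)))
def blobs(m,amin):
    n,l,s,c=cv2.connectedComponentsWithStats(m)
    return [(c[i],s[i],(l==i)) for i in range(1,n) if s[i][4]>=amin]
E
python3 - <<'E'
from h import *
import pickle
f=pickle.load(open("pics/top.pkl","rb"));im=f["image"]
M=masks(im)
for k in("yellow","blue","white"):
    for c,s,l in blobs(M[k],25):
        if s[0]>330 or s[1]<60 or s[1]>250: continue
        rc=cv2.minAreaRect(np.argwhere(l)[:,::-1].astype(np.float32))
        print(k,c.round(1),s,rc, onz(f,[c],.034).round(3))
cr=cv2.resize(im[135:235,170:320],None,fx=5.3,fy=5.3,interpolation=cv2.INTER_CUBIC)
cv2.imwrite("pics/crop.png",cr)
E
```

```text
yellow [194.9 168.7] [184 160  22  19 281] ((194.93783569335938, 168.6729736328125), (14.336687088012695, 19.630231857299805), 72.89727020263672) [[0.611 0.262]]
yellow [245.5 170.1] [236 162  20  17 263] ((245.4364013671875, 170.08670043945312), (13.989261627197266, 18.931119918823242), 81.25383758544922) [[0.6   0.072]]
blue [188.4 214.3] [182 207  14  15 130] ((188.4310302734375, 214.32757568359375), (13.184369087219238, 10.584633827209473), 68.19859313964844) [[0.439 0.286]]
```

View pics/crop.png

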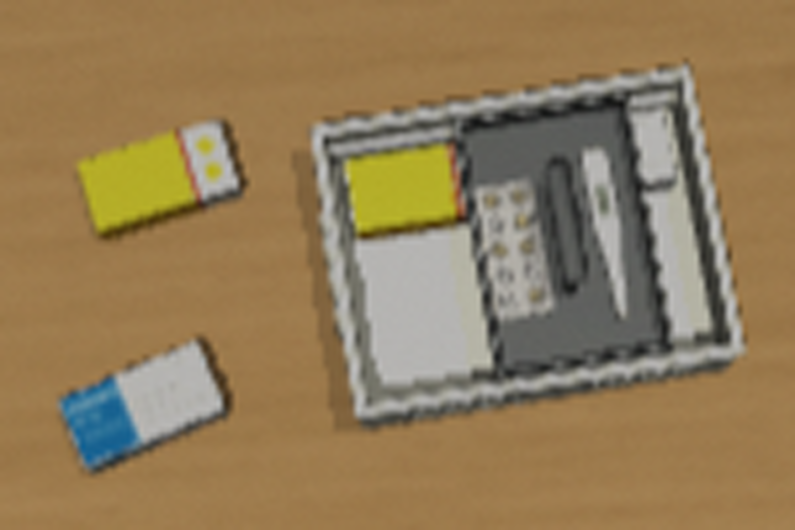

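The crop gives rim corners at (315,125), (688,66), (743,352) and (360,418), and the handle at (566,225). Both loose carton outlines are clear. The tray is partway, so blue's compartment on the right is partly covered.

```bash
python3 - <<'E'
from h import *
import pickle
f=pickle.load(open("pics/top.pkl","rb"))
P=lambda a,z: onz(f,np.array(a)/5.3+[170,135]-.4,z)
def rep(n,a,z):
    p=P(a,z); print(n,p.mean(0).round(4),p.round(3).tolist())
    e=[p[(i+1)%4]-p[i] for i in range(4)]; print([(round(float(np.hypot(*v)),3),round(float(np.degrees(np.arctan2(v[1],v[0]))),1)) for v in e])
rep("box",[(315,125),(688,66),(743,352),(360,418)],.08)
rep("yel",[(78,163),(222,120),(243,187),(98,230)],.034)
rep("blu",[(60,398),(205,340),(230,405),(88,466)],.034)
print("grip",P([(566,225),(558,160),(574,290)],.112))
from cell import r, cams, order
from scipy.spatial.transform import Rotation as R
s=r.sense();print(R.from_rotvec(s["orientation"]).as_matrix().round(3))
E
```

```bash
cat > d.py <<'E'
# d.py x y z [world angle of tool y, deg]: displacement in tool axes from the measured pose, and turn
import sys,numpy as np
from cell import r, cams, order
from scipy.spatial.transform import Rotation as R
s=r.sense();M=R.from_rotvec(s["orientation"]).as_matrix();v=list(map(float,sys.argv[1:]))
print("d",(M.T@(np.array(v[:3])-s["ee_pos"])).round(4))
a=np.degrees(np.arctan2(M[1,1],M[0,1]))
if len(v)>3: print("a",a.round(2),"turn",np.radians((a-v[3]+180)%360-180).round(4))
print("pos",s["ee_pos"].round(4),"tilt",M[:,2].round(3),"q7",s["joint_pos"][6].round(2),"w",round(s["width"],3),"F",s["wrist_force"].round(1))
E
python3 d.py 0.552 -0.039 0.239 -82.1
```

```text
d [ 5.287e-01 -4.862e-01  3.000e-04]
a -76.89 turn 0.0909
pos [ 0.1473 -0.6325  0.2384] tilt [-0.     0.002 -1.   ] q7 -0.02 w 0.998 F [ 0.3 -0.9 -0.7]
```

The rows are not in the units I measure in: shifts go in shares of 50 mm and turns go in shares of 2 rad. I convert before sending: 0.0294 m is 0.588, -0.027 m is -0.54, 0.091 rad is 0.0455.

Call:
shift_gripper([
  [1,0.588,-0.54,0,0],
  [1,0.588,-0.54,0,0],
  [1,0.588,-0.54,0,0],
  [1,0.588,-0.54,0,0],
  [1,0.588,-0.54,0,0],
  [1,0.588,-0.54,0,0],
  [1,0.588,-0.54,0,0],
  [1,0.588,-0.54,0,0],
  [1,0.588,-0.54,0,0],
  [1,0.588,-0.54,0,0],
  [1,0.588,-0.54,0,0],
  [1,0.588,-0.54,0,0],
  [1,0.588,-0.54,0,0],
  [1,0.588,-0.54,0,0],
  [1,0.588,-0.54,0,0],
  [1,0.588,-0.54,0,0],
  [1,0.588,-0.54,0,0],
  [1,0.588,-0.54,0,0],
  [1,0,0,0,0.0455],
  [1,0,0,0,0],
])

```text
refused: ticks[0]: [1, 0.588, -0.54, 0, 0] is too long (schema: maxItems 3). Nothing was moved.
```

The call was refused and nothing moved: it wants rows with the three-number parts in brackets of their own. Same move again in that form.

Call:
shift_gripper([
  [1,[0.588,-0.54,0],0],
  [1,[0.588,-0.54,0],0],
  [1,[0.588,-0.54,0],0],
  [1,[0.588,-0.54,0],0],
  [1,[0.588,-0.54,0],0],
  [1,[0.588,-0.54,0],0],
  [1,[0.588,-0.54,0],0],
  [1,[0.588,-0.54,0],0],
  [1,[0.588,-0.54,0],0],
  [1,[0.588,-0.54,0],0],
  [1,[0.588,-0.54,0],0],
  [1,[0.588,-0.54,0],0],
  [1,[0.588,-0.54,0],0],
  [1,[0.588,-0.54,0],0],
  [1,[0.588,-0.54,0],0],
  [1,[0.588,-0.54,0],0],
  [1,[0.588,-0.54,0],0],
  [1,[0.588,-0.54,0],0],
  [1,[0,0,0],0.0455],
  [1,[0,0,0],0],
])

```text
clock: 2.1
ee_pos: [0.5527, -0.0384, 0.2387]
orientation: [-3.134, -0.22, 0.002]
wrist_force: [0.0, -0.6, -0.3]
width: 1.001
gripper_force: 0.0
```

```bash
python3 d.py 0.552 -0.039 0.239 -82.1
python3 - <<'E'
from cell import r, cams, order
import cv2,pickle
f=cams.grab_frame("wrist"); pickle.dump(f,open("pics/w1.pkl","wb")); cv2.imwrite("pics/w1.png",f["image"])
E
```

```text
d [-0.0008  0.0005 -0.0003]
a -81.98 turn 0.0022
pos [ 0.5527 -0.0384  0.2387] tilt [-0.001 -0.    -1.   ] q7 -1.41 w 1.001 F [ 0.  -0.6 -0.3]
```

View pics/w1.png

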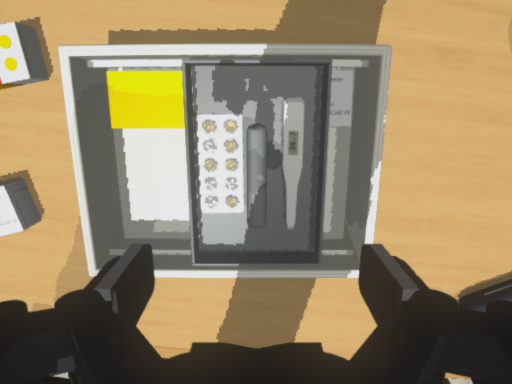

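The wrist view shows the whole box. Its rim corners are at about (60,47), (391,45), (373,275) and (90,275), and the handle spans columns 247–267 and rows 124–227.

```bash
python3 - <<'E'
from h import *
import pickle
f=pickle.load(open("pics/w1.pkl","rb"))
p=onz(f,[(60,47),(391,45),(373,275),(90,275)],.08);print(p.round(4),p.mean(0))
for i in range(4):
    v=p[(i+1)%4]-p[i];print(np.hypot(*v).round(3),np.degrees(np.arctan2(v[1],v[0])).round(1))
print(onz(f,[(257,128),(257,222),(257,175)],.112).round(4))
E
```

```text
[[ 0.6362  0.1321]
 [ 0.6741 -0.1302]
 [ 0.4734 -0.1621]
 [ 0.435   0.1043]] [ 0.55465595 -0.01399388]
0.265 -81.8
0.203 -171.0
0.269 98.2
0.203 7.9
[[ 0.5966 -0.0334]
 [ 0.5228 -0.0439]
 [ 0.561  -0.0385]]
```

Scaled: 0.03 m is 0.6, 0.002 m is 0.04.

Call:
shift_gripper([
  [1,[0,0,0.6],0],
  [1,[0.04,0,0.6],0],
  [1,[0,0,0.6],0],
  [1,[0,0,0.6],0],
  [1,[0,0,0.4],0],
  [0,[0,0,0],0],
  [0,[0,0,0],0],
  [0,[0,0,0],0],
  [0,[0,0,0],0],
  [0,[0,0,0],0],
  [0,[0,0,0],0],
], grip_force=30)

```text
clock: 3.25
ee_pos: [0.5553, -0.0395, 0.1005]
orientation: [3.134, 0.216, 0.003]
wrist_force: [-0.7, 0.4, 6.5]
width: 0.177
gripper_force: 33.0
```

Call:
shift_gripper([
  [0,[0,0.12,0],0],
  [0,[0,0.16,0],0],
  [0,[0,0.16,0],0],
  [0,[0,0.16,0],0],
  [0,[0,0.12,0],0],
  [0,[0,0.04,0],0],
  [0,[0,0,0],0],
  [0,[0,0,0],0],
])

```text
clock: 4.05
ee_pos: [0.5603, -0.0755, 0.1005]
orientation: [-3.132, -0.218, -0.002]
wrist_force: [-2.4, 1.9, 8.4]
width: 0.182
gripper_force: 33.2
```

```bash
python3 d.py 0.552 -0.039 0.239 -82.1
```

```text
d [-0.003  -0.0375 -0.1384]
a -82.05 turn 0.0009
pos [ 0.5603 -0.0755  0.1005] tilt [ 0.001  0.002 -1.   ] q7 -1.36 w 0.182 F [-2.4  1.9  8.4]
```

Scaled: 0.003 m is 0.06.

Call:
shift_gripper([
  [0,[0,0.06,0],0],
  [0,[0,0.06,0],0],
  [0,[0,0,0],0],
])

```text
clock: 4.35
ee_pos: [0.5604, -0.0757, 0.1005]
orientation: [-3.125, -0.222, 0.001]
wrist_force: [-4.7, 14.5, 11.2]
width: 0.178
gripper_force: 33.6
```

```bash
python3 d.py 0.6148 0.2431 0.22 16
```

```text
d [ 0.099  -0.3089 -0.1169]
a -81.87 turn -1.7082
pos [ 0.5604 -0.0757  0.1005] tilt [-0.001  0.008 -1.   ] q7 -1.35 w 0.178 F [-4.7 14.5 11.2]
```

Scaled: -0.0387 m is -0.774, -0.03 m is -0.6.

Call:
shift_gripper([
  [0.6,[0,-0.12,0],0],
  [0.6,[0,0,0],0],
  [0.6,[0,0,0],0],
  [0.6,[0,0,-0.6],0],
  [0.7,[0,0,-0.6],0],
  [0.8,[0,0,-0.6],0],
  [0.9,[0,0,-0.6],0],
  [1,[0.248,-0.774,0],0],
  [1,[0.248,-0.774,0],0],
  [1,[0.248,-0.774,0],0],
  [1,[0.248,-0.774,0],0],
  [1,[0.248,-0.774,0],0],
  [1,[0.248,-0.774,0],0],
  [1,[0.248,-0.774,0],0],
  [1,[0.248,-0.774,0],0],
])

```text
clock: 5.85
ee_pos: [0.6162, 0.2436, 0.2192]
orientation: [3.133, 0.214, 0.0]
wrist_force: [0.5, -0.4, 0.6]
width: 1.001
gripper_force: 0.0
```

Call:
shift_gripper([
  [1,[0,0,0],-0.075],
  [1,[0,0,0],-0.075],
  [1,[0,0,0],-0.075],
  [1,[0,0,0],-0.075],
  [1,[0,0,0],-0.075],
  [1,[0,0,0],-0.075],
  [1,[0,0,0],-0.075],
  [1,[0,0,0],-0.075],
  [1,[0,0,0],-0.075],
  [1,[0,0,0],-0.075],
  [1,[0,0,0],-0.075],
  [1,[0,0,0],-0.029],
  [1,[0,0,0],0],
])

```text
clock: 7.15
ee_pos: [0.6161, 0.2417, 0.2188]
orientation: [1.898, 2.503, -0.001]
wrist_force: [-0.0, -0.1, -0.4]
width: 0.999
gripper_force: 0.0
```

```bash
python3 d.py 0.6148 0.2431 0.22 16
python3 - <<'E'
from cell import r, cams, order
import cv2,pickle
f=cams.grab_frame("wrist"); pickle.dump(f,open("pics/w2.pkl","wb")); cv2.imwrite("pics/w2.png",f["image"])
E
```

```text
d [ 0.0017 -0.0009 -0.0012]
a 15.65 turn -0.006
pos [0.6161 0.2417 0.2188] tilt [-0.    -0.001 -1.   ] q7 -0.43 w 0.999 F [-0.  -0.1 -0.4]
```

View pics/w2.png

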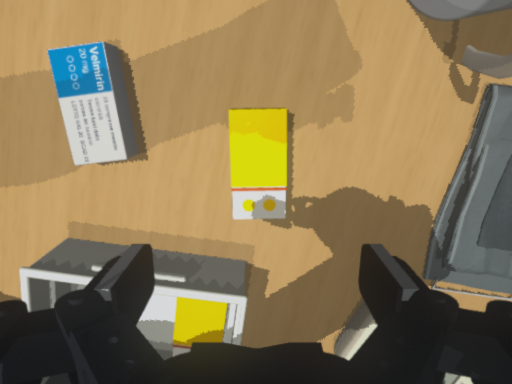

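The loose yellow carton is centred below the gripper, corners (229,108) to (287,219). The blue carton's top corners are at about (50,51), (103,43), (128,160) and (77,164).

```bash
python3 - <<'E'
from h import *
import pickle
f=pickle.load(open("pics/w2.pkl","rb"))
for c in ([(229,108),(287,108),(287,219),(232,219)],[(50,51),(103,43),(128,160),(77,164)]):
    p=onz(f,c,.034);print(p.mean(0).round(4))
    for i in range(4):
        v=p[(i+1)%4]-p[i];print(np.hypot(*v).round(3),np.degrees(np.arctan2(v[1],v[0])).round(1))
E
python3 d.py 0.6145 0.243 0.015 16
```

```text
[0.6179 0.2455]
0.052 15.7
0.106 -73.0
0.054 -164.3
0.106 106.2
[0.4553 0.2567]
0.049 22.5
0.104 -67.2
0.05 -160.0
0.102 112.2
d [ 0.0015 -0.0011  0.2039]
a 15.59 turn -0.0072
pos [0.616  0.242  0.2189] tilt [-0.    -0.001 -1.   ] q7 -0.43 w 0.999 F [-0.5 -0.2 -0.5]
```

Scaled: 0.035 m is 0.7, 0.03 m is 0.6.

Call:
shift_gripper([
  [1,[0.04,0.03,0.7],0],
  [1,[0,0,0.7],0],
  [1,[0,0,0.7],0],
  [1,[0,0,0.7],0],
  [1,[0,0,0.6],0],
  [1,[0,0,0.4],0],
  [1,[0,0,0.28],0],
  [1,[0,0,0],0],
  [0.3,[0,0,0],0],
  [0.3,[0,0,0],0],
  [0.3,[0,0,0],0],
  [0.3,[0,0,0],0],
  [0.3,[0,0,0],0],
  [0.3,[0,0,0],0],
], grip_force=25)

```text
clock: 8.6
ee_pos: [0.6177, 0.246, 0.017]
orientation: [1.895, 2.504, 0.004]
wrist_force: [0.3, 0.6, 5.3]
width: 0.605
gripper_force: 27.4
```

```bash
python3 d.py 0.617 0.2445 0.15 8.2
```

```text
d [-0.0013 -0.0007 -0.133 ]
a 15.74 turn 0.1316
pos [0.6177 0.246  0.017 ] tilt [ 0.003  0.001 -1.   ] q7 -0.54 w 0.605 F [0.3 0.6 5.3]
```

Scaled: -0.04 m is -0.8, -0.03 m is -0.6, 0.1316 rad is 0.0658.

Call:
shift_gripper([
  [0.3,[0,0,-0.6],0],
  [0.3,[0,0,-0.8],0],
  [0.3,[0,0,-0.8],0],
  [0.3,[0,0,-0.5],0.0658],
  [0.3,[0,0,0],0],
  [0.3,[0,0,0],0],
])

```text
clock: 9.2
ee_pos: [0.6165, 0.2454, 0.1508]
orientation: [2.055, 2.375, 0.001]
wrist_force: [-0.9, -0.5, -1.3]
width: 0.602
gripper_force: 26.8
```

```bash
python3 d.py 0.5152 0.045 0.15 8.2
```

```text
d [-0.1837 -0.1291  0.0008]
a 8.28 turn 0.0014
pos [0.6165 0.2454 0.1508] tilt [ 0.001 -0.    -1.   ] q7 -0.58 w 0.602 F [-0.9 -0.5 -1.3]
```

Scaled: -0.023 m is -0.46, -0.0227 m is -0.454.

Call:
shift_gripper([
  [0.3,[-0.46,-0.322,0],0],
  [0.3,[-0.46,-0.322,0],0],
  [0.3,[-0.46,-0.322,0],0],
  [0.3,[-0.46,-0.322,0],0],
  [0.3,[-0.46,-0.322,0],0],
  [0.3,[-0.46,-0.322,0],0],
  [0.3,[-0.46,-0.322,0],0],
  [0.3,[-0.454,-0.328,0],0],
  [0.3,[0,0,0],0],
  [0.3,[0,0,0],0],
  [0.3,[0,0,0],0],
])

```text
clock: 10.3
ee_pos: [0.515, 0.0462, 0.1497]
orientation: [-2.054, -2.376, -0.0]
wrist_force: [0.0, -0.4, -0.7]
width: 0.606
gripper_force: 26.7
```

```bash
python3 d.py 0.5152 0.045 0.15 8.2;python3 - <<'E'
from cell import r, cams, order
import cv2,pickle
f=cams.grab_frame("wrist"); pickle.dump(f,open("pics/w3.pkl","wb")); cv2.imwrite("pics/w3.png",f["image"])
E
```

```text
d [-0.0012 -0.     -0.0003]
a 8.3 turn 0.0017
pos [0.515  0.0462 0.1497] tilt [-0.001  0.001 -1.   ] q7 -0.38 w 0.606 F [ 0.  -0.4 -0.7]
```

View pics/w3.png

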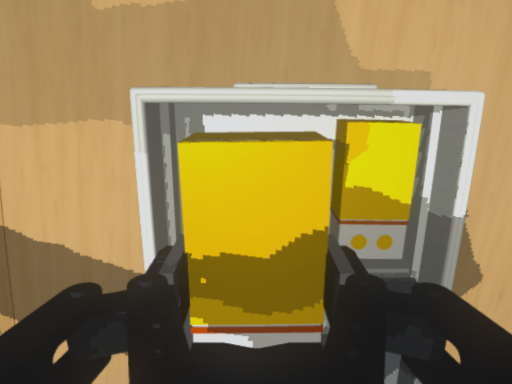

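The held carton, columns 180–330, is square with the box. The kept carton lies to its right with its left edge at about column 337. I'll check the gap to that carton in numbers before lowering.

```bash
python3 - <<'E'
from h import *
import pickle
f=pickle.load(open("pics/w3.pkl","rb"))
R=lambda p:(p-[.554,-.014])@np.array([[.9898,-.1426],[.1426,.9898]])
print("kept",R(onz(f,[(337,121),(419,124),(331,220)],.039)).round(4))
print("rim",R(onz(f,[(131,90),(484,93)],.08)).round(4))
zt=.1497+.019-.002
print("held top",R(onz(f,[(180,141),(332,141)],zt)).round(4), "tcp",R(np.array([[.515,.0462]])))
E
python3 d.py 0.5152 0.045 0.022 8.2
```

```text
kept [[0.0266 0.1152]
 [0.0849 0.1137]
 [0.0268 0.0419]]
rim [[-0.1013  0.1352]
 [ 0.1023  0.1349]]
held top [[-0.0556  0.1168]
 [-0.004   0.117 ]] tcp [[-0.03001768  0.06514736]]
d [-1.600e-03 -1.000e-04  1.279e-01]
a 8.32 turn 0.0021
pos [0.5151 0.0465 0.1499] tilt [-0.     0.001 -1.   ] q7 -0.38 w 0.603 F [ 0.6 -0.4 -1.1]
```

Scaled: 0.03 m is 0.6, 0.02 m is 0.4.

Call:
shift_gripper([
  [0.3,[0,0,0.6],0],
  [0.3,[0,0,0.6],0],
  [0.3,[0,0,0.6],0],
  [0.3,[0,0,0.4],0],
  [0.3,[0,0,0.2],0],
  [0.3,[0,0,0.12],0],
  [0.3,[0,0,0],0],
  [0.3,[0,0,0],0],
])

```text
clock: 11.15
ee_pos: [0.5156, 0.0456, 0.025]
orientation: [2.056, 2.374, 0.002]
wrist_force: [-0.3, 0.1, -0.3]
width: 0.603
gripper_force: 26.8
```

```bash
python3 d.py 0.5152 0.045 0.022 8.2
```

```text
d [-0.0005 -0.0005  0.003 ]
a 8.23 turn 0.0005
pos [0.5156 0.0456 0.025 ] tilt [ 0.001  0.    -1.   ] q7 -0.51 w 0.603 F [-0.3  0.1 -0.3]
```

Scaled: -0.04 m is -0.8, 0.003 m is 0.06.

Call:
shift_gripper([
  [0.3,[0,0,0.06],0],
  [0.3,[0,0,0],0],
  [0.76,[0,0,0],0],
  [0.76,[0,0,0],0],
  [0.76,[0,0,0],0],
  [0.76,[0,0,-0.4],0],
  [0.76,[0,0,-0.6],0],
  [0.76,[0,0,-0.8],0],
  [0.76,[0,0,-0.8],0],
  [0.76,[0,0,-0.8],0],
])

```text
clock: 12.15
ee_pos: [0.5142, 0.0451, 0.1927]
orientation: [-2.056, -2.374, 0.001]
wrist_force: [0.2, 0.1, -0.9]
width: 0.76
gripper_force: 0.0
```

Call:
shift_gripper([
  [0.7,[0,0,0],0.075],
  [0.7,[0,0,0],0.075],
  [0.7,[0,0,0],0.075],
  [0.7,[0,0,0],0.075],
  [0.7,[0,0,0],0.075],
  [0.7,[0,0,0],0.075],
  [0.7,[0,0,0],0.075],
  [0.7,[0,0,0],0.075],
  [0.7,[0,0,0],0.075],
  [0.7,[0,0,0],0.075],
  [0.7,[0,0,0],0.0365],
  [0.7,[0,0,0],0],
])

```text
clock: 13.35
ee_pos: [0.5144, 0.0454, 0.1912]
orientation: [3.133, 0.222, -0.001]
wrist_force: [-0.1, -0.5, -0.0]
width: 0.703
gripper_force: 0.0
```

```bash
python3 d.py 0.561 -0.0757 0.1 -81.9;python3 - <<'E'
from cell import r, cams, order
import cv2,pickle
f=cams.grab_frame("wrist"); pickle.dump(f,open("pics/w4.pkl","wb")); cv2.imwrite("pics/w4.png",f["image"])
E
```

```text
d [0.0292 0.1264 0.0912]
a -81.9 turn -0.0
pos [0.5144 0.0454 0.1912] tilt [-0.001 -0.    -1.   ] q7 -1.59 w 0.703 F [-0.1 -0.5 -0. ]
```

View pics/w4.png

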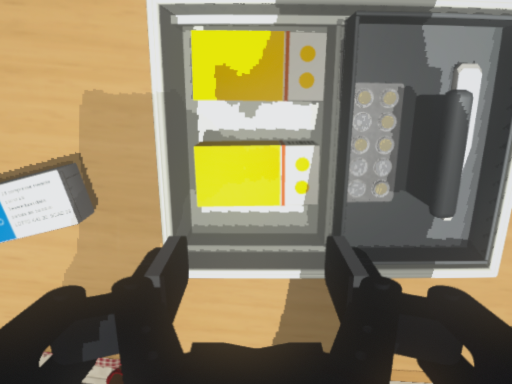

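Both yellow cartons lie flat in the left compartment, the new one at about (255,176) in front of the kept one at (258,65). The handle is at about (455,155). I'll pinch it and slide the tray left.

Scaled: 0.0316 m is 0.632, 0.03 m is 0.6.

Call:
shift_gripper([
  [0.7,[0.146,0.632,0],0],
  [0.7,[0.146,0.632,0],0],
  [0.7,[0.146,0.632,0],0],
  [0.7,[0.146,0.632,0],0],
  [0.7,[0,0,0],0],
  [0.7,[0,0,0.6],0],
  [0.7,[0,0,0.6],0],
  [0.7,[0,0,0.4],0],
  [0.7,[0,0,0.22],0],
  [0.7,[0,0,0],0],
  [0,[0,0,0],0],
  [0,[0,0,0],0],
  [0,[0,0,0],0],
  [0,[0,0,0],0],
  [0,[0,0,0],0],
  [0,[0,0,0],0],
], grip_force=30)

```text
clock: 15.0
ee_pos: [0.5623, -0.0752, 0.1015]
orientation: [-3.133, -0.222, -0.003]
wrist_force: [-1.2, 1.5, 6.5]
width: 0.178
gripper_force: 31.0
```

```bash
python3 d.py 0.5423 0.0525 0.1 -81.9
```

```text
d [-0.0018 -0.1293  0.0016]
a -81.9 turn -0.0001
pos [ 0.5623 -0.0752  0.1015] tilt [ 0.002  0.001 -1.   ] q7 -1.37 w 0.178 F [-1.2  1.5  6.5]
```

Pinched. Now I'll slide about 128 mm along tool −y.

Scaled: -0.01 m is -0.2, -0.008 m is -0.16.

Call:
shift_gripper([
  [0,[0,-0.12,0],0],
  [0,[0,-0.2,0],0],
  [0,[0,-0.2,0],0],
  [0,[0,-0.2,0],0],
  [0,[0,-0.2,0],0],
  [0,[0,-0.2,0],0],
  [0,[0,-0.2,0],0],
  [0,[0,-0.2,0],0],
  [0,[0,-0.2,0],0],
  [0,[0,-0.2,0],0],
  [0,[0,-0.2,0],0],
  [0,[0,-0.2,0],0],
  [0,[0,-0.16,0],0],
  [0,[0,-0.08,0],0],
  [0,[0,-0.04,0],0],
  [0,[0,0,0],0],
  [0,[0,0,0],0],
])

```text
clock: 16.7
ee_pos: [0.5447, 0.0516, 0.1015]
orientation: [3.132, 0.22, 0.005]
wrist_force: [-0.1, -3.7, 6.5]
width: 0.178
gripper_force: 31.1
```

```bash
python3 d.py 0.4553 0.2565 0.22 21.5
```

```text
d [-0.0596 -0.2151 -0.1191]
a -81.97 turn -1.8059
pos [0.5447 0.0516 0.1015] tilt [ 0.003 -0.001 -1.   ] q7 -1.57 w 0.178 F [-0.1 -3.7  6.5]
```

Scaled: -0.03 m is -0.6, 0.004 m is 0.08.

Call:
shift_gripper([
  [0,[0,-0.06,0],0],
  [0,[0,-0.04,0],0],
  [0,[0,0,0],0],
  [0.6,[0,0.08,0],0],
  [0.6,[0,0,0],0],
  [0.6,[0,0,0],0],
  [0.6,[0,0,-0.6],0],
  [0.7,[0,0,-0.6],0],
  [0.9,[0,0,-0.6],0],
  [1,[0,0,-0.6],0],
  [1,[0,0,0],0],
])

```text
clock: 17.8
ee_pos: [0.5457, 0.0552, 0.2242]
orientation: [-3.132, -0.223, -0.012]
wrist_force: [0.5, 2.1, -0.2]
width: 1.001
gripper_force: 0.0
```

```bash
python3 d.py 0.4553 0.2565 0.22 21.5
```

```text
d [-0.0609 -0.212   0.0038]
a -81.84 turn -1.8036
pos [0.5457 0.0552 0.2242] tilt [ 0.008  0.002 -1.   ] q7 -1.57 w 1.001 F [ 0.5  2.1 -0.2]
```

Scaled: -0.0353 m is -0.706, -0.0102 m is -0.204, -0.15 rad is -0.075.

Call:
shift_gripper([
  [1,[-0.204,-0.706,0],0],
  [1,[-0.204,-0.706,0],0],
  [1,[-0.204,-0.706,0],0],
  [1,[-0.204,-0.706,0],0],
  [1,[-0.204,-0.706,0],0],
  [1,[-0.204,-0.706,0],0],
  [1,[0,0,0],-0.075],
  [1,[0,0,0],-0.075],
  [1,[0,0,0],-0.075],
  [1,[0,0,0],-0.075],
  [1,[0,0,0],-0.075],
  [1,[0,0,0],-0.075],
  [1,[0,0,0],-0.075],
  [1,[0,0,0],-0.075],
  [1,[0,0,0],-0.075],
  [1,[0,0,0],-0.075],
  [1,[0,0,0],-0.075],
  [1,[0,0,0],-0.075],
  [1,[0,0,0],0],
  [1,[0,0,0],0],
])

```text
clock: 19.8
ee_pos: [0.4523, 0.2551, 0.2198]
orientation: [-1.778, -2.589, 0.001]
wrist_force: [0.3, -0.6, 0.8]
width: 1.001
gripper_force: 0.0
```

```bash
python3 d.py 0.4553 0.2565 0.016 21.5;python3 - <<'E'
from cell import r, cams, order
import cv2,pickle
f=cams.grab_frame("wrist"); pickle.dump(f,open("pics/w5.pkl","wb")); cv2.imwrite("pics/w5.png",f["image"])
E
```

```text
d [1.000e-04 3.500e-03 2.038e-01]
a 21.05 turn -0.0079
pos [0.4523 0.2551 0.2198] tilt [-0.001  0.    -1.   ] q7 -0.52 w 1.001 F [ 0.3 -0.6  0.8]
```

View pics/w5.png

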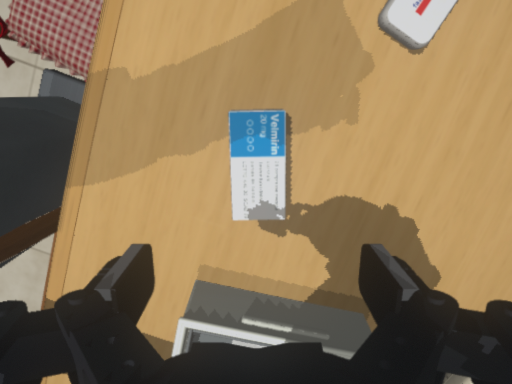

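The blue carton occupies (229,110) to (285,219). That is the same image place and angle as the yellow one before its grasp, so the same correction applies.

Scaled: 0.035 m is 0.7, 0.002 m is 0.04.

Call:
shift_gripper([
  [1,[0.04,0.03,0.7],0],
  [1,[0,0,0.7],0],
  [1,[0,0,0.7],0],
  [1,[0,0,0.7],0],
  [1,[0,0,0.6],0],
  [1,[0,0,0.4],0],
  [1,[0,0,0.28],0],
  [1,[0,0,0],0],
  [0.3,[0,0,0],0],
  [0.3,[0,0,0],0],
  [0.3,[0,0,0],0],
  [0.3,[0,0,0],0],
  [0.3,[0,0,0],0],
  [0.3,[0,0,0],0],
], grip_force=25)

```text
clock: 21.25
ee_pos: [0.4542, 0.2579, 0.0174]
orientation: [1.775, 2.591, 0.003]
wrist_force: [-0.7, -0.1, 7.6]
width: 0.603
gripper_force: 27.4
```

Call:
shift_gripper([
  [0.3,[0,0,-0.6],0],
  [0.3,[0,0,-0.8],0],
  [0.3,[0,0,-0.8],0],
  [0.3,[0,0,-0.5],0.06],
  [0.3,[0,0,0],0.05],
  [0.3,[0,0,0],0],
  [0.3,[0,0,0],0],
])

```text
clock: 21.95
ee_pos: [0.4532, 0.257, 0.1511]
orientation: [2.046, 2.384, -0.001]
wrist_force: [0.7, -0.2, -1.4]
width: 0.6
gripper_force: 26.7
```

```bash
python3 d.py 0.5335 -0.078 0.15 8.2
```

```text
d [-0.3433  0.0285  0.0014]
a 8.74 turn 0.0095
pos [0.4532 0.257  0.1511] tilt [-0.    -0.001 -1.   ] q7 -0.77 w 0.6 F [ 0.7 -0.2 -1.4]
```

Scaled: -0.0343 m is -0.686, 0.0029 m is 0.058, 0.0095 rad is 0.0048.

Call:
shift_gripper([
  [0.3,[-0.686,0.056,0],0],
  [0.3,[-0.686,0.058,0],0],
  [0.3,[-0.686,0.056,0],0],
  [0.3,[-0.686,0.058,0],0],
  [0.3,[-0.686,0.056,0],0],
  [0.3,[-0.686,0.058,0],0],
  [0.3,[-0.686,0.056,0],0],
  [0.3,[-0.686,0.058,0],0],
  [0.3,[-0.686,0.056,0],0],
  [0.3,[-0.686,0.056,0],0],
  [0.3,[0,0,0],0.0048],
  [0.3,[0,0,0],0],
  [0.3,[0,0,0],0],
])

```text
clock: 23.25
ee_pos: [0.5324, -0.0761, 0.1508]
orientation: [-2.055, -2.374, -0.0]
wrist_force: [1.2, -0.2, -1.3]
width: 0.603
gripper_force: 26.7
```

```bash
python3 d.py 0.5335 -0.079 0.026 8.2;python3 - <<'E'
from cell import r, cams, order
import cv2,pickle
f=cams.grab_frame("wrist"); pickle.dump(f,open("pics/w6.pkl","wb")); cv2.imwrite("pics/w6.png",f["image"])
E
```

```text
d [-0.0032  0.0008  0.1248]
a 8.22 turn 0.0003
pos [ 0.5324 -0.0761  0.1508] tilt [-0.001  0.001 -1.   ] q7 -0.14 w 0.603 F [ 1.2 -0.2 -1.3]
```

View pics/w6.png

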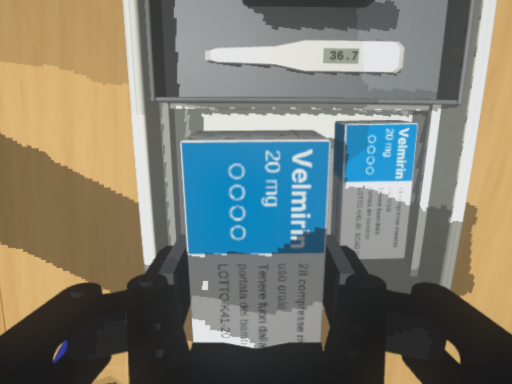

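The right compartment is open, with the kept blue carton at columns 337–418 to the right of the held one. The tray edge is at row 100, clear of the carton. I'll lower and release.

Scaled: 0.03 m is 0.6, -0.003 m is -0.06.

Call:
shift_gripper([
  [0.3,[-0.06,0.02,0],0],
  [0.3,[0,0,0.6],0],
  [0.3,[0,0,0.6],0],
  [0.3,[0,0,0.6],0],
  [0.3,[0,0,0.4],0],
  [0.3,[0,0,0.2],0],
  [0.3,[0,0,0.12],0],
  [0.3,[0,0,0.04],0],
  [0.3,[0,0,0],0],
  [0.3,[0,0,0],0],
])

```text
clock: 24.3
ee_pos: [0.5351, -0.0803, 0.0242]
orientation: [2.059, 2.371, 0.001]
wrist_force: [0.2, 0.6, 0.1]
width: 0.604
gripper_force: 26.7
```

```bash
python3 d.py 0.5335 -0.079 0.022 8.2
```

```text
d [ 0.0015 -0.0014  0.0022]
a 8.07 turn -0.0023
pos [ 0.5351 -0.0803  0.0242] tilt [ 0.002 -0.    -1.   ] q7 -0.25 w 0.604 F [0.2 0.6 0.1]
```

Scaled: -0.04 m is -0.8, -0.03 m is -0.6.

Call:
shift_gripper([
  [0.3,[0,0,0.04],0],
  [0.3,[0,0,0],0],
  [0.76,[0,0,0],0],
  [0.76,[0,0,0],0],
  [0.76,[0,0,0],0],
  [0.76,[0,0,-0.4],0],
  [0.76,[0,0,-0.6],0],
  [0.76,[0,0,-0.8],0],
  [0.76,[0,0,-0.8],0],
  [0.76,[0,0,-0.8],0],
  [0.76,[-0.6,0,-0.6],0],
  [0.76,[-0.8,0,0],0],
  [0.76,[-0.8,0,0],0],
  [0.76,[-0.8,0,0],0],
  [0.76,[-0.8,0,0],0],
  [0.76,[-0.6,0,0],0],
  [0.76,[0,0,0],0],
  [0.76,[0,0,0],0],
])

```text
clock: 26.1
ee_pos: [0.5647, -0.2983, 0.2207]
orientation: [-2.061, -2.37, -0.0]
wrist_force: [0.3, 1.0, 0.6]
width: 0.758
gripper_force: 0.0
```

```bash
python3 - <<'E'
from cell import r, cams, order
import cv2
f=cams.grab_frame("top"); cv2.imwrite("pics/t2.png",cv2.resize(f["image"][125:245,170:320],None,fx=5,fy=5,interpolation=cv2.INTER_CUBIC))
E
```

```text
(no output)
```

View pics/t2.png

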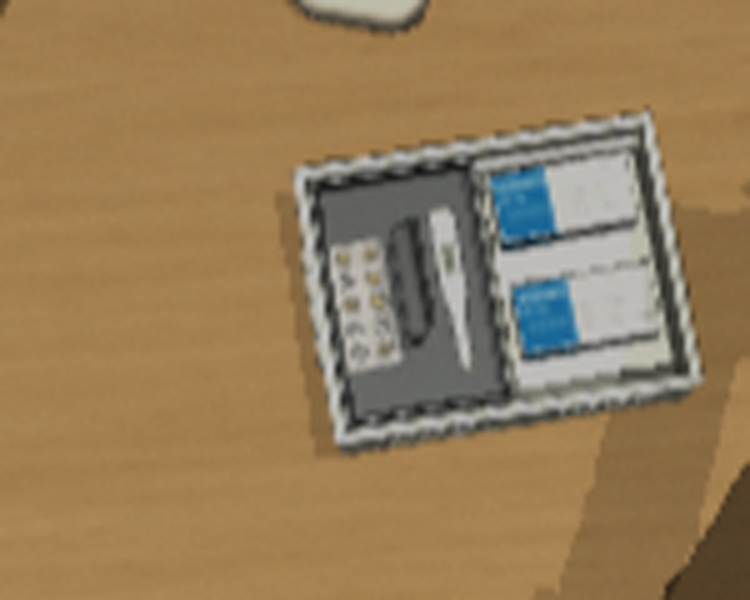

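Both blue cartons lie flat in the right compartment, at about (565,200) and (585,310). The tray is fully home on the left with its handle at (410,283), and the robot is clear, so I'm handing in.

```bash
python3 -c "
from cell import r, cams, order
print(order.close_job())"
```

```text
the job is handed in; nothing more can be done
None
```

I put both loose cartons flat in their colour's compartments, slid the tray fully home over the left (yellow) one, and handed the job in at about 26 s of the 67 s limit; the hand-in returned no verdict.

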